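# Put the coffee sample tubs back on their own mats

### The job

The coffee sample tubs for the tasting have been mixed up: at least two of the three stand on a mat of the wrong colour. First clear the round cork mat by nesting the white cup that stands on it into the blue cup of the same shape (it does not fit the blue square cup: leave that one where it is). Then, parking a tub on the freed cork mat on the way, get every tub standing in the middle of the square mat that matches the colour of its lid, keeping the tubs and the two round cups upright and setting things down gently instead of dropping them.

Things in the scene. Friction and masses are not known exactly. Their poses are not given: they have to be found in the camera images.
- tub_white: Black plastic round tub with lid and label band in white, closed, loose, 0.17 to 0.35 kg. Body 58 mm in diameter from 0 to 76 mm height, lid 55 mm in diameter from 76 to 91 mm (its top). Origin: centre of the underside; z up. It starts on one of the three square mats; best gripped across the body, 40 to 60 mm above its underside.
- tub_orange: Black plastic round tub with lid and label band in orange, closed, loose, 0.17 to 0.35 kg. Body 58 mm in diameter from 0 to 76 mm height, lid 55 mm in diameter from 76 to 91 mm (its top). Origin: centre of the underside; z up. It starts on one of the three square mats; best gripped across the body, 40 to 60 mm above its underside.
- tub_blue: Black plastic round tub with lid and label band in blue, closed, loose, 0.17 to 0.35 kg. Body 58 mm in diameter from 0 to 76 mm height, lid 55 mm in diameter from 76 to 91 mm (its top). Origin: centre of the underside; z up. It starts on one of the three square mats; best gripped across the body, 40 to 60 mm above its underside.
- mat_white: Flat white square mat, 96 x 96 mm, 4 mm thick, fixed to the table. Origin: centre of its underside, at table height; x and y along its sides. The place for the tub with the white lid.
- mat_orange: Flat orange square mat, 96 x 96 mm, 4 mm thick, fixed to the table. Origin: centre of its underside, at table height; x and y along its sides. The place for the tub with the orange lid.
- mat_blue: Flat blue square mat, 96 x 96 mm, 4 mm thick, fixed to the table. Origin: centre of its underside, at table height; x and y along its sides. The place for the tub with the blue lid.
- mat_cork: Round brown cork mat, 96 mm in diameter, 4 mm thick, fixed to the table. Origin: centre of its underside, at table height. The parking spot; at the start the white cup stands on it.
- cup_white: White ceramic round cup, loose, 0.15 kg, 74 mm tall, open, wall 3 mm: tapers from a 36 mm wide foot to 54 mm at 50 mm height, then a straight 64 mm wide collar up to the rim (mouth 58 mm). Origin: centre of the underside; z up. Grip it across the collar. Nested in the round blue cup, its collar rests on that cup's rim, its underside 24 mm above the other's.
- cup_blue: Blue ceramic round cup, loose, 0.2 kg, standing on the bare table, of the same shape as the white one: 74 mm tall, open, wall 3 mm: tapers from a 36 mm wide foot to 54 mm at 50 mm height, then a straight 64 mm wide collar up to the rim (mouth 58 mm). Origin: centre of the underside; z up.
- cup_square: Blue ceramic square cup, loose, 50 x 50 mm outside, 60 mm tall, 34 mm wide inside (too narrow for the round cup's foot), standing on the bare table. Origin: centre of the underside. To be left where it is.

How it is judged (in metres and radians):
On the way, in this order (a step that is already met when the one before it is completed fails the run):
1. the white cup is nested in the round blue cup and let go (horizontal distance between cup_white and cup_blue below 0.008 m and z of cup_white in the frame of cup_blue between 0.018 and 0.03 m and angle between each of cup_white, cup_blue's own z axis and vertical below 0.1 rad and height (world z) of cup_blue below 0.004 m and linear speed of cup_white below 0.03 m/s and contact force between the fingers and cup_white below 0.1 N), for 0.2 s.
2. a tub stands on the round cork mat, let go, its centre within 25 mm of the mat's (((horizontal distance between tub_white and mat_cork below 0.025 m and height (world z) of tub_white between 0.001 and 0.008 m and angle between tub_white's own z axis and vertical below 0.1 rad and linear speed of tub_white below 0.03 m/s and contact force between the fingers and tub_white below 0.1 N) or (horizontal distance between tub_orange and mat_cork below 0.025 m and height (world z) of tub_orange between 0.001 and 0.008 m and angle between tub_orange's own z axis and vertical below 0.1 rad and linear speed of tub_orange below 0.03 m/s and contact force between the fingers and tub_orange below 0.1 N) or (horizontal distance between tub_blue and mat_cork below 0.025 m and height (world z) of tub_blue between 0.001 and 0.008 m and angle between tub_blue's own z axis and vertical below 0.1 rad and linear speed of tub_blue below 0.03 m/s and contact force between the fingers and tub_blue below 0.1 N))), for 0.2 s.
At the end, for the whole second after the job is handed in: Each tub is upright (0.1 rad) on the square mat of its lid's colour, centres within 15 mm; the white cup is nested upright in the round blue cup standing on the table: centres within 8 mm, white underside 18 to 30 mm above the blue one's; all released and at rest (all of step 1 and horizontal distance between tub_white and mat_white below 0.015 m and height (world z) of tub_white between 0.001 and 0.008 m and angle between each of tub_white, tub_orange, tub_blue's own z axis and vertical below 0.1 rad and linear speed of each of tub_white, tub_orange, tub_blue below 0.03 m/s and horizontal distance between tub_orange and mat_orange below 0.015 m and height (world z) of tub_orange between 0.001 and 0.008 m and horizontal distance between tub_blue and mat_blue below 0.015 m and height (world z) of tub_blue between 0.001 and 0.008 m and contact force between the fingers and tub_white below 0.1 N and contact force between the fingers and tub_orange below 0.1 N and contact force between the fingers and tub_blue below 0.1 N); the robot touches nothing.
It fails at once if a tub or one of the two round cups is tipped by more than 0.6 rad (angle between any of tub_white, tub_orange, tub_blue, cup_white, cup_blue's own z axis and vertical above 0.6 rad).
It fails at once if the square cup is moved by more than 25 mm (distance of cup_square from where it was at the start of the episode above 0.025 m).
It fails at once if a tub or the white cup is dropped: it falls, clear of the fingers, faster than 0.6 m/s (some 18 mm of fall) ((contact force between the fingers and tub_white below 0.1 N and linear speed of tub_white above 0.6 m/s) or (contact force between the fingers and tub_orange below 0.1 N and linear speed of tub_orange above 0.6 m/s) or (contact force between the fingers and tub_blue below 0.1 N and linear speed of tub_blue above 0.6 m/s) or (contact force between the fingers and cup_white below 0.1 N and linear speed of cup_white above 0.6 m/s)).
It also fails if it takes over 125 s, if anything falls off the work surface, if the arm or the gripper's body presses on something with over 40 N, if the wrist force passes 120 N, or if a joint passes its speed limit or range.

### The arm

A 6-joint arm with a two-finger parallel gripper is mounted at the origin on the work surface. World frame = base frame: x ahead of the robot, y to its left, z up, the work surface at z = 0. Lengths are in mm, angles in rad, forces in N, time in s.
With the tool pointing down it reaches from about 350 to 775 mm from the base axis. Payload 5.5 kg.
Tool frame: the origin (TCP) lies at the centre of the arm's flange, where the gripper is bolted on; the fingertips stand 173 mm ahead of it and the grasp point (between the pads) lies 155 mm ahead of it; z points along the fingers, y is the line along which they close (so a half turn about z gives the same grasp; the last joint's range is limited). The gripper opens to 85 mm and grips with 20 to 120 N. Pads are 22 mm wide; open, the fingers measure 114 mm over their backs; the gripper's body (76 mm by 85 mm) begins 54 mm behind the grasp point. The pads swing forward as they close: fully open they stand 13 mm farther back than shut.
Start: joints at [0.978, 0.313, 0.046, 1.304, 0, 1.431], TCP at [251.574, 517.072, 404.723] pointing down, gripper open.
Joint ranges: [-2.76, 2.76], [-0.86, 1.69], [-1.03, 1.26], [-2.2, 2.34], [-1.47, 1.5], [-3.14, 3.14]. Speed limits (rad/s): [2.57, 2.57, 3.14, 3.14, 3.14, 3.14].

### API

Orientations are given as a unit quaternion [x, y, z, w].
In Python, from bench import arm, fingers, inverse_kinematics, cams, close_job gives the robot as it stands. Calls block until the motion is done:
- arm.reach(position, orientation): joint-space move of the TCP to a pose.
- arm.movel(position, v=150, ori=None): straight line of the TCP; ori=None keeps the orientation; v is the mean speed in mm/s.
- arm.set_joints(angles): joint-space move.
- fingers.open_gripper() and fingers.clamp(force=None): open the fingers fully, or close them until they stop; force is the grip in N (None keeps the last).
- arm.pause(seconds).
- inverse_kinematics(position, orientation): joint angles nearest the present ones, or None.
- arm.get_state(): the state.
- cams.grab_frame(name): name is "side" or "top" or "wrist"; returns the picture (384x512x3 uint8, red, green, blue); there is no depth.
- cams.camera_info(name): a dict with "intrinsics" (3x3 intrinsics, pixels), "xyz" and "orientation" of the camera in the world. Camera axes: x right, y up, looking along -z (the intrinsics and any distortion apply to the point x, -y, -z); pixel columns grow to the right and rows downward; lengths in mm; the calibration is good to about 2 mm. The wrist camera is an equidistant fisheye: a pixel r from the principal point sees the ray r / f radians off the axis. A picture is of the moment at which its call begins: read the wrist's pose just before it. camera_info takes no time and is no camera call; for the wrist camera it gives the pose at the moment of the call.
A pose or a line that the arm cannot do raises arm.IKError and nothing moves.
- close_job(): hands the job in; it is judged then, once.
Trained networks look in the newest picture that a camera, given by its name, has taken for a name from the list of things; names that differ only in an ending like _2 or _b are one class to them, and where a whole thing is asked for, a point or a joint stands for the part that bears it (a point fixed in the world has none). Each returns a list of dicts, best first, with "p" (0 to 1); they miss things now and then, are a little off and sometimes report something else, mostly with a low value. They report only what shows in the picture. A call takes as long as a camera call.
- cams.regions_of(camera, query): "region" (384x512 bool, what is visible of it) and "bbox" ([left, top, width, height] in pixels, round what is visible of it).
The state is a dict: "time_s": time; "joints": joint angles; "joint_velocities": joint speeds; "effort": joint torques, N m; "tool_pos": TCP position; "tcp_rot": TCP orientation; "ft_force": force on the tool from outside, world axes, zero at the start; "wrist_torque": the same for the moment, N m; "finger_gap": finger opening in mm; "grasp_force": force on a finger pad.
Only numpy, scipy, OpenCV 4.12 (cv2) and the standard library are available. Lean on these libraries where they do the work, as an engineer would, in place of code of your own. Each camera call takes 0.05 s, during which the arm holds its last target. There are 200 camera calls.

## Working session

There is one attempt and no reset: what is moved stays moved. The work goes in short steps, each a Python script; the robot and the scene stay as the last script left them, time stands still between calls to the robot, and variables do not carry over. Pictures are saved under pics/ and viewed, at most 14 in all, crops included, and the job is handed in when it is done.

```bash
mkdir -p pics; cat > h.py <<'E'
import numpy as np, cv2
from scipy.spatial.transform import Rotation as R
from bench import arm, fingers, inverse_kinematics, cams, close_job
def shot(n,f):
    im=cams.grab_frame(n); cv2.imwrite('pics/'+f,im[:,:,::-1]); return im
def ray(n,uv):
    c=cams.camera_info(n); K=np.array(c['intrinsics'])
    x,y=(uv[0]-K[0,2])/K[0,0],(uv[1]-K[1,2])/K[1,1]
    d=np.array([x,-y,-1.])
    return np.array(c['xyz']),R.from_quat(c['orientation']).apply(d)
def at(n,uv,z):
    o,d=ray(n,uv); return (o+d*(z-o[2])/d[2])[:2]
E
python3 - <<'E'
from h import *
a=shot('top','top0.png'); b=shot('side','side0.png')
cv2.imwrite('pics/both.png',cv2.resize(np.vstack([a,b])[:,:,::-1],(400,600)))
for n in('top','side'):
    c=cams.camera_info(n);print(n,c)
s=arm.get_state();print(s['tcp_rot'],s['time_s'])
for n in('top','side'):
  for q in 'tub_white tub_orange tub_blue mat_white mat_orange mat_blue mat_cork cup_white cup_blue cup_square'.split():
    for r in cams.regions_of(n,q)[:2]:
        ys,xs=np.nonzero(r['region']);print(n,q,round(r['p'],2),r['bbox'],xs.mean().round(1),ys.mean().round(1),len(xs))
E
```

```text
top {'intrinsics': array([[451.42737005,   0.        , 250.47175603],
       [  0.        , 451.42737005, 195.12606965],
       [  0.        ,   0.        ,   1.        ]]), 'xyz': array([450.89632362,   9.50607766, 983.29309163]), 'orientation': array([ 0.03383684, -0.04837066, -0.70289236,  0.70884249])}
side {'intrinsics': array([[410.55278224,   0.        , 246.38891321],
       [  0.        , 410.55278224, 191.13462641],
       [  0.        ,   0.        ,   1.        ]]), 'xyz': array([ 164.04719342, -653.6290914 ,  657.87348358]), 'orientation': array([ 0.41092612, -0.11350509, -0.23319795,  0.87399945])}
[ 2.24469689e-01  9.74480717e-01 -7.80699806e-04 -2.85575660e-04] 0.1
top tub_white 0.59 [349.2, 230.2, 41.6, 28.4] 366.4 245.1 886
top tub_orange 0.87 [197.7, 130.5, 35.4, 35.6] 215.7 147.6 773
top tub_orange 0.65 [98.5, 233.2, 38.5, 30.7] 118.7 248.3 911
top tub_blue 0.71 [98.8, 234.2, 38.7, 26.5] 118.8 248.4 900
top mat_white 0.84 [104.1, 223.6, 48.8, 48.2] 132.4 244.7 1295
top mat_orange 0.56 [192.7, 132.9, 50.3, 50.1] 213.9 162.4 1168
top mat_blue 0.85 [339.0, 218.6, 44.
[... 393 characters left out ...]
680
side tub_white 0.93 [258.5, 248.3, 29.9, 48.8] 271.5 272.3 1444
side tub_orange 0.65 [258.3, 139.7, 23.9, 36.6] 270.7 158.3 852
side tub_blue 0.64 [151.0, 126.3, 29.7, 40.6] 165.7 144.5 806
side mat_white 0.93 [151.5, 147.5, 39.4, 27.2] 172.5 161.1 480
side mat_orange 0.93 [243.2, 161.7, 46.5, 28.5] 263.5 176.6 468
side mat_blue 0.88 [240.4, 265.4, 65.0, 52.2] 276.4 295.8 1159
side mat_cork 0.89 [181.9, 180.2, 35.0, 20.8] 198.1 192.9 477
side cup_white 0.96 [185.0, 159.5, 27.3, 35.8] 197.6 175.4 700
side cup_white 0.55 [336.0, 228.0, 35.0, 38.0] 351.4 243.6 1074
side cup_blue 0.83 [334.0, 225.0, 34.6, 41.6] 351.4 243.8 1093
side cup_square 0.92 [233.9, 209.4, 32.4, 38.6] 249.1 229.2 1015
```

View pics/top0.png

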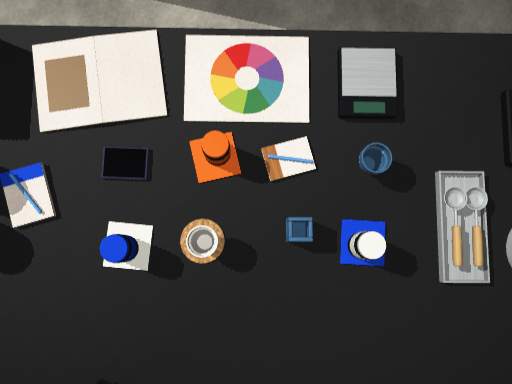

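View pics/side0.png

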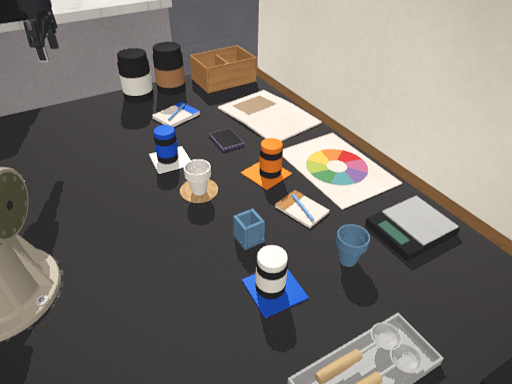

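The top view shows the blue tub (118,248) on the white mat, the white tub (371,245) on the blue mat and the orange tub on its own orange mat. The white cup is on the cork mat (202,241), the round blue cup is at (375,158) and the square cup at (300,229). The side view agrees. Next I fit silhouette models in both views.

```bash
cat > fit.py <<'E'
from h import *
from scipy.optimize import minimize
S=8
t=np.linspace(0,2*np.pi,48,endpoint=False)
ring=lambda r,z:np.c_[r*np.cos(t),r*np.sin(t),0*t+z]
sq=lambda h,z:np.array([[h,h,z],[-h,h,z],[-h,-h,z],[h,-h,z]],float)
def model(q,z0):
    if q.startswith('tub'): m=[ring(29,0),ring(29,76),ring(27.5,91)]
    elif q=='cup_square': m=[sq(25,0),sq(25,60)]
    elif q.startswith('cup'): m=[ring(18,0),ring(27,50),ring(32,50),ring(32,74)]
    elif q=='mat_cork': m=[ring(48,0),ring(48,4)]
    else: m=[sq(48,0),sq(48,4)]
    return np.vstack(m)+[0,0,z0]
def proj(n,P):
    c=cams.camera_info(n);K=np.array(c['intrinsics'])
    p=R.from_quat(c['orientation']).inv().apply(P-np.array(c['xyz']))
    return np.c_[K[0,0]*p[:,0]/-p[:,2]+K[0,2],-K[1,1]*p[:,1]/-p[:,2]+K[1,2]]
def sil(n,q,x,z0):
    P=model(q,z0); yaw=x[2] if len(x)>2 else 0
    P=R.from_euler('z',yaw).apply(P)+[x[0],x[1],0]
    h=cv2.convexHull(proj(n,P).astype(np.float32))
    im=np.zeros((384,512),np.uint8)
    # antialiased coverage, subpixel
    cv2.fillPoly(im,[np.round(h*64).astype(np.int32)],255,cv2.LINE_AA,6)
    return im/255.
def fit(q,cs,z0,occ=()):
    obs={}
    for n in cs:
        rs=cams.regions_of(n,q)
        if rs: obs[n]=rs[0]['region']
    n0=list(obs)[0];ys,xs=np.nonzero(obs[n0]);g=at(n0,(xs.mean(),ys.mean()),z0+ (40 if q[0]!='m' else 2))
    rot=q in('cup_square','mat_white','mat_orange','mat_blue')
    def cost(x):
        s=0
        for n,m in obs.items():
            a=sil(n,q,x,z0)
            for oq,ox,oz in occ: a=a*(1-sil(n,oq,ox,oz))
            s+=1-np.minimum(a,m).sum()/np.maximum(a,m).sum()
        return s/len(obs)
    best=None
    for y in ([-.3,0,.3] if rot else [None]):
        x0=list(g)+([y] if rot else [])
        sim=np.array([x0]+[np.array(x0)+np.eye(len(x0))[i]*(12 if i<2 else .25) for i in range(len(x0))])
        r=minimize(cost,x0,method='Nelder-Mead',options=dict(initial_simplex=sim,xatol=.05,fatol=1e-4))
        if best is None or r.fun<best.fun: best=r
    return best.x,best.fun
E
cat > m.py <<'E'
from fit import *
import json
cams.grab_frame('top');cams.grab_frame('side')
out={}
for q,z in dict(tub_white=4,tub_orange=4,tub_blue=4,cup_white=4,cup_blue=0,cup_square=0).items():
    res=[fit(q,c,z) for c in(('top','side'),('top',),('side',))]
    out[q]=list(res[0][0]);print(q,[(r[0].round(1),round(r[1],2)) for r in res])
for q,o in dict(mat_white='tub_blue',mat_orange='tub_orange',mat_blue='tub_white',mat_cork='cup_white').items():
    res=[fit(q,c,0,[(o,out[o],4)]) for c in(('top','side'),('top',),('side',))]
    out[q]=list(res[0][0]);print(q,[(r[0].round(2),round(r[1],2)) for r in res])
json.dump(out,open('p.json','w'))
im=cv2.cvtColor(cams.grab_frame('top'),cv2.COLOR_RGB2BGR)
im=cv2.resize(im,None,fx=2,fy=2)
for q in out:
    c,_=cv2.findContours(cv2.resize((sil('top',q,out[q],4 if q[0]=='t' or q=='cup_white' else 0)*255).astype(np.uint8),None,fx=2,fy=2),0,2)[0:2] if 0 else cv2.findContours((cv2.resize(sil('top',q,out[q],4 if q[0]=='t' or q=='cup_white' else 0),None,fx=2,fy=2)>.5).astype(np.uint8),0,2)
    cv2.drawContours(im,c,-1,(0,255,0),1)
cv2.imwrite('pics/fit.png',im[240:560,160:820])
print(arm.get_state()['time_s'])
E
python3 m.py
```

```text
tub_white [(array([ 458.2, -247.3]), np.float64(0.1)), (array([ 458.2, -248.4]), np.float64(0.11)), (array([ 457.8, -247.1]), np.float64(0.1))]
tub_orange [(array([657.2,  63.8]), np.float64(0.11)), (array([657.1,  63.6]), np.float64(0.12)), (array([658.6,  65.5]), np.float64(0.09))]
tub_blue [(array([448.1, 259.7]), np.float64(0.14)), (array([448.2, 257. ]), np.float64(0.1)), (array([448., 263.]), np.float64(0.16))]
cup_white [(array([462.7,  87.6]), np.float64(0.1)), (array([462.9,  88. ]), np.float64(0.09)), (array([463.1,  89.9]), np.float64(0.11))]
cup_blue [(array([ 637.2, -267.5]), np.float64(0.09)), (array([ 637.4, -268.1]), np.float64(0.09)), (array([ 638.8, -265.7]), np.float64(0.08))]
cup_square [(array([ 490.5, -112.2,    0. ]), np.float64(0.1)), (array([ 490.6, -112.7,    0. ]), np.float64(0.07)), (array([ 4.899e+02, -1.104e+02, -1.000e-01]), np.float64(0.1))]
mat_white [(array([ 4.5246e+02,  2.5384e+02, -1.0000e-01]), np.float64(0.21)), (array([ 4.5327e+02,  2.5358e+02, -8.0000e-02]), np.float64(0.11)), (array([ 4.5135e+02,  2.5815e+02, -1.0000e-02]), np.float64(0.28))]
mat_orange [(array([6.4985e+02, 6.9840e+01, 2.3000e-01]), np.float64(0.2)), (array([6.4912e+02, 6.9400e+01, 2.4000e-01]), np.float64(0.12)), (array([6.4995e+02, 7.1290e+01, 2.1000e-01]), np.float64(0.26))]
mat_blue [(array([ 4.6325e+02, -2.5355e+02, -4.0000e-02]), np.float64(0.16)), (array([ 4.6458e+02, -2.5456e+02, -5.0000e-02]), np.float64(0.19)), (array([ 4.6308e+02, -2.5316e+02, -5.0000e-02]), np.float64(0.13))]
mat_cork [(array([465.57,  94.21]), np.float64(0.23)), (array([465.57,  93.43]), np.float64(0.21)), (array([463.75,  98.45]), np.float64(0.21))]
3.25
```

View pics/fit.png

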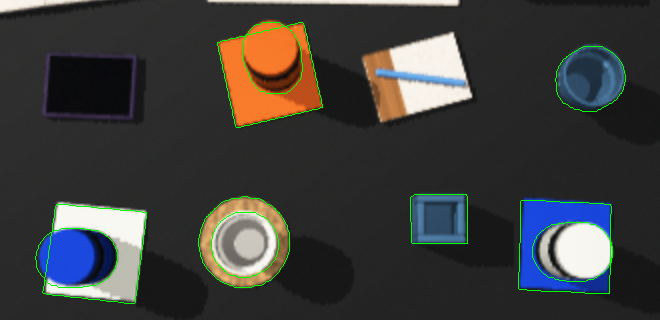

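The outlines match the picture, and the orange tub sits about 9 mm from the centre of its own mat. Now I nest the cup, with the fingers closing along world y.

```bash
cat >> h.py <<'E'
Q=(R.from_euler('z',np.pi)*R.from_quat([1,0,0,0])).as_quat()
def st(l):
    s=arm.get_state();print(l,'t',round(s['time_s'],1),'pos',np.round(s['tool_pos'],1),'gap',round(s['finger_gap'],1),'F',np.round(s['grasp_force'],1),'ft',np.round(s['ft_force'],1))
def carry(src,zs,dst,zd,g,force,clear=110):
    """g: grasp height over underside; zs/zd underside heights"""
    h=clear+g+155
    arm.reach([*src,max(h,300)],Q); 
    arm.movel([*src,zs+g+155],v=120); st('at')
    fingers.clamp(force); st('grip')
    arm.movel([*src,h],v=120); st('up')
    arm.movel([*dst,h],v=250)
    arm.movel([*dst,zd+25+g+155],v=150)
    arm.movel([*dst,zd+1+g+155],v=40); st('down')
    fingers.open_gripper(); arm.pause(.2)
    arm.movel([*dst,h+20],v=150); st('away')
E
python3 - <<'E'
from h import *
import json;p=json.load(open('p.json'))
for q in p:
    print(q,*(inverse_kinematics([*p[q][:2],z],Q) is not None for z in(215,360)))
carry([462.9,88],4,[637.3,-267.8],24,65,40)
arm.reach([450,-60,380],Q)
a=shot('top','t1.png');b=shot('side','s1.png')
cv2.imwrite('pics/n1.png',cv2.resize(np.hstack([a[100:220,310:450],b[190:310,290:430]])[:,:,::-1],None,fx=2.8,fy=2.8))
E
```

```text
tub_white True True
tub_orange True True
tub_blue True True
cup_white True True
cup_blue True True
cup_square True True
mat_white True True
mat_orange True True
mat_blue True True
mat_cork True True
at t 6.0 pos [463.3  88.1 224.6] gap 85.6 F 0.0 ft [-0.2  0.7  0.3]
grip t 6.4 pos [463.4  88.  225.3] gap 63.3 F 43.1 ft [-0.6 -0.   4.8]
up t 7.4 pos [462.5  88.  329.2] gap 63.4 F 44.1 ft [ 0.9  0.6 -1.5]
down t 10.5 pos [ 637.3 -267.6  245.4] gap 63.4 F 44.6 ft [-2.8  1.5  3.8]
away t 11.9 pos [ 637.1 -267.7  349. ] gap 85.5 F 0.0 ft [-0.1 -0.5 -0.4]
```

View pics/n1.png

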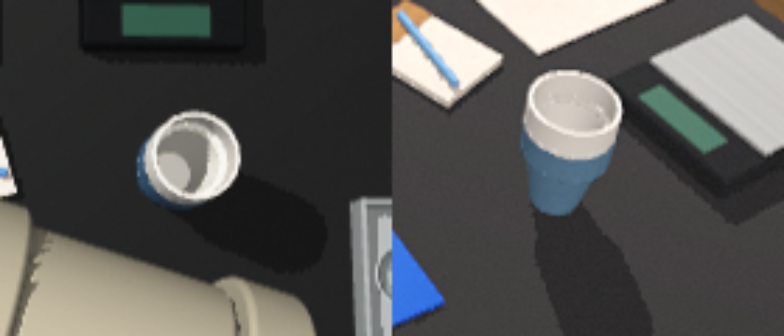

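The white cup is nested and upright in the blue one, at about (195,155) in the left crop and (570,140) in the right. Next I park the white tub on the cork and re-measure the freed mats.

```bash
cat >> h.py <<'E'
def park(): arm.set_joints([0.978, 0.313, 0.046, 1.304, 0, 1.431])
E
python3 - <<'E'
from fit import *
carry([458.2,-247.8],4,[465.6,93.6],4,50,60,140)
park()
a=cams.grab_frame('top');cams.grab_frame('side')
for q,o in (('tub_white',()),('tub_blue',()),('mat_blue',())):
    z=4 if q[0]=='t' else 0
    print(q,[(r[0].round(2),round(r[1],3)) for r in (fit(q,c,z) for c in(('top',),('side',)))])
cv2.imwrite('pics/n2.png',a[:,:,::-1])
st('')
E
```

```text
at t 15.1 pos [ 458.6 -248.   209.8] gap 85.7 F 0.0 ft [-0.8 -0.1 -0.3]
grip t 15.5 pos [ 458.4 -248.2  210. ] gap 56.9 F 60.4 ft [-1.4 -0.1  6.7]
up t 16.8 pos [ 457.9 -247.6  344.1] gap 57.1 F 61.0 ft [ 0.4 -0.  -3.4]
down t 20.0 pos [465.2  93.6 210. ] gap 57.0 F 62.0 ft [-3.2 -0.1  3.2]
away t 21.8 pos [465.2  93.6 364.1] gap 85.5 F 0.0 ft [ 0.  -0.1 -0.1]
tub_white [(array([464.59,  94.35]), np.float64(0.116)), (array([464.15,  96.97]), np.float64(0.107))]
tub_blue [(array([448.24, 256.99]), np.float64(0.089)), (array([446.98, 260.32]), np.float64(0.1))]
mat_blue [(array([ 4.6465e+02, -2.5430e+02, -6.0000e-02]), np.float64(0.059)), (array([ 4.6407e+02, -2.5409e+02, -5.0000e-02]), np.float64(0.033))]
 t 23.9 pos [252.  516.6 404.9] gap 85.4 F 0.0 ft [-0.3 -0.5 -1.4]
```

View pics/n2.png

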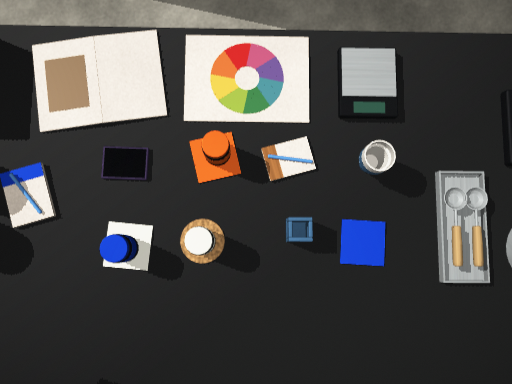

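The white tub stands on the cork mat (198,240), the blue mat is free (363,243) and the cups are nested (377,157). Next, the blue tub goes to the blue mat, I re-measure the white mat, and then the white tub goes home.

```bash
python3 - <<'E'
from fit import *
carry([448.2,257.8],4,[464.4,-254.2],4,50,60,140)
park()
cams.grab_frame('top');cams.grab_frame('side')
r=[fit('mat_white',c,0) for c in(('top',),('side',))];print(r)
m=r[0][0][:2]
if r[0][1]<.12 and np.hypot(*(m-[453,253.6]))<6:
    carry([464.9,94.5],4,m,4,50,60,140)
    park()
a=cams.grab_frame('top');b=cams.grab_frame('side')
cv2.imwrite('pics/n3.png',a[:,:,::-1]);cv2.imwrite('pics/n3s.png',b[:,:,::-1])
for q in('tub_white','tub_blue','tub_orange'):
    print(q,[(r[0].round(2),round(r[1],3)) for r in (fit(q,c,4) for c in(('top',),('side',)))])
st('')
E
```

```text
at t 26.4 pos [448.6 258.  209.7] gap 85.7 F 0.0 ft [0.7 0.5 0.5]
grip t 26.8 pos [448.5 257.8 209.9] gap 56.8 F 60.3 ft [-0.9 -1.   5.6]
up t 28.1 pos [447.9 257.7 344.1] gap 57.3 F 61.1 ft [ 0.9  0.  -2.7]
down t 31.9 pos [ 464.1 -254.   210. ] gap 57.2 F 62.0 ft [-1.6  0.7  3.3]
away t 33.7 pos [ 464.1 -254.   364.1] gap 85.5 F 0.0 ft [-0.6  0.2  0.3]
[(array([ 4.53328271e+02,  2.52694674e+02, -8.33069455e-02]), np.float64(0.05495800417021535)), (array([ 4.52841965e+02,  2.57152782e+02, -8.15735748e-02]), np.float64(0.15327972998827522))]
at t 39.8 pos [465.3  94.6 209.6] gap 85.5 F 0.0 ft [ 0.7  0.2 -0.7]
grip t 40.1 pos [465.2  94.4 209.9] gap 56.8 F 59.2 ft [-0.9 -1.2  4.9]
up t 41.4 pos [464.6  94.5 344.2] gap 57.2 F 59.9 ft [-0.1  1.1 -3.5]
down t 43.8 pos [453.  252.6 210. ] gap 56.8 F 60.4 ft [-2.9 -0.7  2.8]
away t 45.6 pos [453.  252.6 364.1] gap 85.3 F 0.0 ft [ 0.  -0.2 -0.2]
tub_white [(array([ 463.39, -253.54]), np.float64(0.14)), (array([450.44, 252.3 ]), np.float64(0.075))]
tub_blue [(array([ 463.59, -253.34]), np.float64(0.101)), (array([ 462.17, -253.25]), np.float64(0.063))]
tub_orange [(array([657.21,  63.94]), np.float64(0.096)), (array([657.97,  66.28]), np.float64(0.17))]
 t 47.3 pos [252.2 516.5 404.8] gap 85.5 F 0.0 ft [-0.2 -0.5 -0.3]
```

View pics/n3.png

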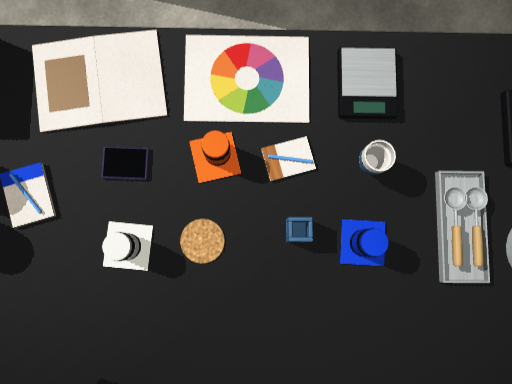

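The white tub (119,245) and the blue tub (370,243) are centred on their mats. The orange tub is still about 9 mm off centre, so I recentre it with a small lift to get margin.

```bash
python3 - <<'E'
from fit import *
carry([657.2,64.3],4,[649.4,69.8],4,50,60,140)
park()
a=cams.grab_frame('top');b=cams.grab_frame('side')
for q in('tub_orange','tub_blue'):
    print(q,[(r[0].round(2),round(r[1],3)) for r in (fit(q,c,4) for c in(('top',),('side',)))])
cv2.imwrite('pics/n4.png',np.vstack([a[120:290,90:410],b[110:330,130:450]])[:,:,::-1])
E
```

```text
at t 50.8 pos [657.7  64.3 210. ] gap 85.3 F 0.0 ft [ 0.1  0.5 -0.1]
grip t 51.1 pos [657.7  64.2 210.1] gap 56.7 F 62.6 ft [ 0.1 -1.4  5.5]
up t 52.4 pos [656.9  64.3 343.8] gap 56.7 F 62.8 ft [ 0.  -1.2 -1.8]
down t 54.3 pos [649.   69.8 210.2] gap 56.8 F 63.4 ft [-3.8  0.3  4.6]
away t 56.1 pos [649.1  69.8 363.9] gap 85.5 F 0.0 ft [0.7 0.5 0. ]
tub_orange [(array([648.77,  69.73]), np.float64(0.09)), (array([647.87,  70.96]), np.float64(0.113))]
tub_blue [(array([ 462.69, -253.95]), np.float64(0.058)), (array([ 462.64, -252.42]), np.float64(0.075))]
```

View pics/n4.png

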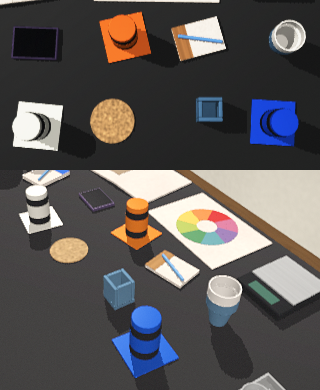

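Both views show all three tubs upright and centred on their own mats (white at (35,205), orange at (137,220) and blue at (145,335) in the lower half). The nested cups stand at (222,300).

```bash
python3 -c "
from h import *
print(close_job())"
```

```text
the job is handed in; nothing more can be done
None
```

I handed the job in after about 58 s of robot time; the last images show the white cup nested in the round blue cup and all three tubs upright and centred on their matching mats, with the square cup untouched, but the hand-in returned no verdict.

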